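# Fetch the boxed-in connector for the carrier board

## Task

Move the white bottle, the carton and the can that box in the metal connector in the blue tray out onto the dark mat, so that all three stand there together; then take the connector and seat it upright and flat in the empty pocket of the orange board; then put the bottle, the carton and the can back, each standing on the very spot in the tray that it came from. Never tip any of the four over, and leave the two low things in the front corners of the tray where they are.

Things in the scene. Friction and masses are not known exactly. Their poses are not given: they have to be found in the camera images.
- connector: the wanted part: a round metal connector standing upright in the tray, in the middle of its back half. Foot flange 40 mm diameter and 6 mm high, above it a plain barrel 30 mm in diameter up to 45 mm, black face with brass pins on top (the pins rise 3 mm more). 0.12 kg. Origin at the centre of its underside, z up.
- bottle: white plastic dispensing bottle standing upright on one of the three outlined spots of the tray, round, 36 mm in diameter up to 86 mm, then a shoulder and a narrow grey nozzle to 114 mm. About 0.12 kg. Origin at the centre of its underside, z up.
- carton: upright brown cardboard carton, 38 by 38 mm, 100 mm high, on one of the three outlined spots of the tray; rigid. About 0.13 kg. Origin at the centre of its underside, z up, x and y square to its faces.
- can: upright round metal can with a pale paper band, 44 mm in diameter, 94 mm high (its lid stands 1.5 mm higher), on one of the three outlined spots of the tray. About 0.2 kg. Origin at the centre of its underside, z up.
- tray: blue open tray fixed to the bench, 200 (x) by 260 (y) mm; walls 4 mm thick, 30 high; floor 4 thick. x points to its back, away from the robot. Origin: centre of the underside. Three white 62 mm circles on its floor, centred at (x, y) = (-30, 0), (30, 60), (30, -60) mm: bottle, carton and can start centred on them, which on which varies. The connector starts at x about 28, y within 8 mm of 0.
- mat: dark rubber mat fixed to the bench at one side of the tray (either side), 200 mm (its x) by 160 mm (its y), 3 mm thick: the side area. Origin at the centre of its underside.
- board: orange board fixed to the bench at the other side of the tray, 180 by 180 mm, 10 thick, with eight small fixed connectors (33 mm wide, rising 13 mm above it) around its edge, a square grid of 70 mm pitch along its x and y. The empty middle place is a round pocket, 58 mm wide, 5 deep (grey floor 5 mm above the bench). Origin: at the underside, below the pocket centre.
- tape_core: low grey plastic ring, 38 mm outside diameter, 16 mm high, lying in the tray's front left corner (tray x -68, y +90 mm): stays where it is. Origin at the centre of its underside.
- low_tin: low round metal tin with a brass lid, 39 mm diameter, 18 mm high, in the tray's front right corner (tray x -68, y -90 mm): stays where it is. Origin at the centre of its underside.
Things that resemble listed ones, but are neither listed nor needed, are in the scene too. What is shaped like the carton but purple is not meant.

How it is judged:
By the outcome, as a careful person would: the job done as asked, in the order asked, and still so for the second after the job is handed in, with the robot touching nothing.
It also fails if it takes over 136 s, if anything falls off the work surface, if the arm or the gripper's body presses on something with over 40 N, if the wrist force passes 120 N, or if a joint passes its speed limit or range.

## Robot

A 7-joint arm with a two-finger parallel gripper is mounted at the origin on the work surface. World frame = base frame: x ahead of the robot, y to its left, z up, the work surface at z = 0. Lengths are in m, angles in rad, forces in N, time in s.
With the tool pointing down it reaches from about 0.4 to 0.875 m from the base axis. Payload 19.3 kg.
Tool frame: the origin (TCP) lies between the finger pads; the fingertips stand 8 mm ahead of it and the grasp point (between the pads) lies 11 mm behind it (manip.tip_extent is the distance from the TCP to the fingertips, in m); z points along the fingers, y is the line along which they close (so a half turn about z gives the same grasp; the last joint's range is limited). The gripper opens to 85 mm and grips with 20 to 120 N. Pads are 22 mm wide; open, the fingers measure 114 mm over their backs; the gripper's body (76 mm by 85 mm) begins 54 mm behind the grasp point. The pads swing forward as they close: fully open they stand 13 mm farther back than shut.
Start: joints at [1.186, 0.521, -0.036, 1.599, 0.021, 1.021, -0.113], TCP at [0.193, -0.594, 0.208] pointing down, gripper open.
Joint ranges: [-2.91, 2.91], [-0.3, 2.13], [-1.5, 1.42], [0.17, 2.43], [-1.26, 4.41], [0.16, 1.93], [-2.52, 2.52]. Speed limits (rad/s): [1.89, 1.89, 2.39, 2.39, 3.01, 3.01, 3.01].

## Interface

Orientations are given as a rotation vector (axis times angle).
In Python, from station import manip gives the robot as it stands.
- The arm moves only by the tool play_rows, never from a script. Its argument "steps" is a list of rows, each an object with "claw": the finger opening in m, from 0 to 0.0854; "delta_pos": the shift along the world's x, y, z in m, a list of three; "yaw": the turn about the world's z in rad. A call has 1 to 10 rows; each row shifts and turns the commanded pose from where the row before left it; what a row does not reach is not made up. A row lasts 1/8 s, in which the tool goes at most 62.5 mm and 10.7 degrees, less where a joint would pass 70% of its speed; a pose out of reach is approached as far as the arm can. A call is refused whole if a number of a shift passes 0.0625 or a number of a turn 0.188, either way. A call with a gripper value outside its range is refused whole. The fingers move at their own pace and stop on an object; the grip force is fixed at half the most. Time passes only in rows, so rows that do not move let the fingers close. It gives the time, the measured TCP pose, the force, the opening and the grip force at its end, in the units of the state.
- manip.state(): the state, without advancing time (a new reading comes with each control period).
- manip.grab_frame(name): name is "scene" or "top" or "wrist"; returns (picture, depth): 480x640x3 uint8, red, green, blue; 480x640 float32, m along the optical axis (not along the pixel's ray), 0 where there is no reading.
- manip.get_calibration(name): a dict with "camera_matrix" (3x3 intrinsics, pixels), "dist" ([k1, k2, p1, p2, k3] as OpenCV has them; the pictures are not rectified), "R" (3x3) and "t" (3): a world point X has camera coordinates R X + t. Camera axes: x right, y down, z forward; pixel columns grow to the right and rows downward; lengths in m; the calibration is good to about 2 mm. A picture is of the moment at which its call begins: read the wrist's pose just before it. get_calibration takes no time and is no camera call; for the wrist camera it gives the pose at the moment of the call.
- manip.job_done(): hands the job in; it is judged then, once.
Trained networks look in the newest picture that a camera, given by its name, has taken for a name from the list of things; names that differ only in an ending like _2 or _b are one class to them, and where a whole thing is asked for, a point or a joint stands for the part that bears it (a point fixed in the world has none). Each returns a list of dicts, best first, with "confidence" (0 to 1); they miss things now and then, are a little off and sometimes report something else, mostly with a low value. They report only what shows in the picture. A call takes as long as a camera call. They do not tell look-alikes from the thing itself.
- manip.find_in(name, camera): "xy" ([column, row] in pixels, amid what is visible of it).
- manip.masks_of(name, camera): "region" (480x640 bool, what is visible of it) and "xy" ([column, row] in pixels, amid what is visible of it).
- manip.tip_of(name, camera): "xy" ([column, row] in pixels: a listed point, or the origin of a listed thing).
The state is a dict: "time": time; "joint_positions": joint angles; "joint_velocities": joint speeds; "joint_torque": joint torques, N m; "tool_pos": TCP position; "orientation": TCP orientation; "wrist_force": force on the tool from outside, world axes, zero at the start; "ft_torque": the same for the moment, N m; "opening": finger opening in m; "grasp_force": force on a finger pad.
Only numpy, scipy, OpenCV 4.12 (cv2) and the standard library are available. Lean on these libraries where they do the work, as an engineer would, in place of code of your own. Each camera call takes 0.05 s, during which the arm holds its last target. There are 200 camera calls.

## Working session

There is one attempt and no reset: what is moved stays moved. The work goes in short steps, Python scripts to look and compute and a tool call to move; the robot and the scene stay as the last step left them, time stands still between calls to the robot, and variables do not carry over. Pictures are saved under pics/ and viewed, at most 14 in all, crops included, and the job is handed in when it is done.

Besides the shell and the picture viewer there is one more tool, called as name(argument=value, ...) on one line, values as JSON. play_rows: Moves the arm, as the interface text tells. Its arguments: {"type":"object","properties":{"steps":{"type":"array"}},"required":["steps"]}

```bash
mkdir -p pics; ls; python3 - <<'E'
from station import manip
import cv2,numpy as np
s=manip.state();print({k:np.round(v,3).tolist() for k,v in s.items()})
for n in("scene","top"):
    p,d=manip.grab_frame(n);cv2.imwrite(f"pics/{n}0.png",p[:,:,::-1]);c=manip.get_calibration(n);print(n,np.round(-np.array(c["R"]).T@c["t"],3),c["dist"])
E
```

```text
pics
{'time': 0.0, 'joint_positions': [1.186, 0.522, -0.036, 1.6, 0.021, 1.021, -0.113], 'joint_velocities': [-0.002, 0.001, -0.0, 0.0, 0.001, -0.001, -0.001], 'joint_torque': [-0.001, -92.71, 1.98, -36.993, 0.018, 0.008, 0.0], 'tool_pos': [0.193, -0.594, 0.207], 'orientation': [-3.102, -0.492, 0.0], 'wrist_force': [0.188, 0.639, -0.029], 'ft_torque': [0.021, 0.039, -0.001], 'grasp_force': 0.0, 'opening': 0.086}
scene [0.978 0.363 0.829] [-0.05984575  0.          0.          0.          0.        ]
top [ 0.407 -0.012  1.138] [-0.05508975  0.          0.          0.          0.        ]
```

View pics/scene0.png

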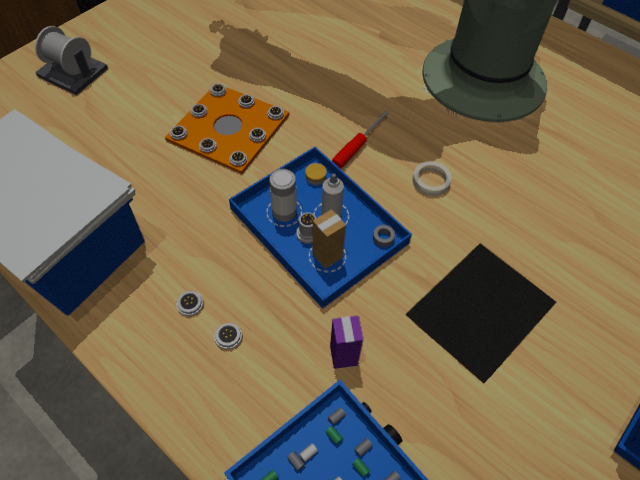

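View pics/top0.png

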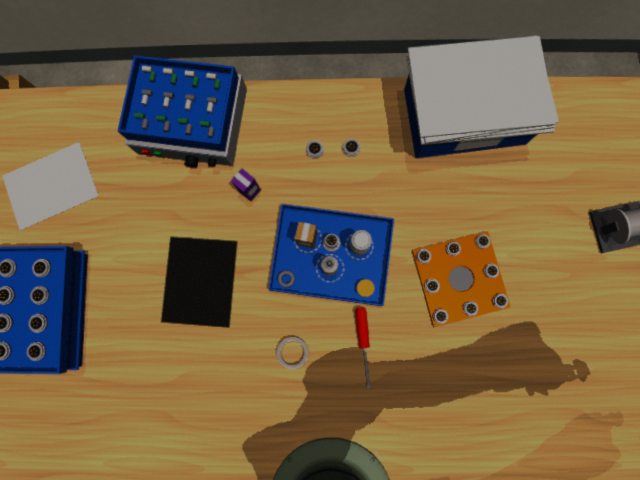

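The scene picture shows the connector at (308,225), boxed in by the can (284,195), the bottle (333,195) and the carton (328,238). In the top view the carton is at (306,234), the can at (360,242), the bottle at (329,265) and the connector at (331,241). The mat is on the left (200,282) and the board on the right with its pocket at (461,278).

Possible mix-ups:
- **Connector:** loose low ones at top (315,148) and (351,147), plus the ones fixed in the board and those in the left tray.
- **Carton:** the purple one at top (245,183).
- **Tape core:** the large ring at top (292,352).

I choose the things inside the blue tray.

```bash
cat > h.py <<'E'
from station import manip
import cv2,numpy as np
from scipy.optimize import least_squares
def rays(cam,px):
    c=manip.get_calibration(cam)
    u=cv2.undistortPoints(np.float64(px).reshape(-1,1,2),np.array(c["camera_matrix"]),np.array(c["dist"]))[:,0]
    R=np.array(c["R"]);t=np.array(c["t"])
    return -R.T@t, np.c_[u,np.ones(len(u))]@R      # origin, world dirs with unit optical depth
def plane(cam,px,z):
    o,d=rays(cam,px); return (o+d*((z-o[2])/d[:,2])[:,None])[:,:2]
def cloud(cam,dep):
    o,d=rays(cam,np.stack(np.meshgrid(np.arange(640),np.arange(480)),-1).reshape(-1,2))
    W=(o+d*dep.reshape(-1,1)).reshape(480,640,3); W[dep<=0]=np.nan; return W
def circ(xy,r):
    f=lambda p:np.hypot(*(xy-p).T)-r
    q=least_squares(f,xy.mean(0),loss="soft_l1",f_scale=.001);return q.x,np.abs(q.fun).mean()
def rect(p):
    (c,s,a)=cv2.minAreaRect(np.float32(p*1000));return np.round(c,1),np.round(s,1),round(a,2)
E
python3 - <<'E'
from h import *
for cam in("top","scene"):
    p,d=manip.grab_frame(cam);W=cloud(cam,d);hsv=cv2.cvtColor(p,cv2.COLOR_RGB2HSV)
    def big(m,near):
        n,l,s,c=cv2.connectedComponentsWithStats(m.astype(np.uint8));i=l[near[1],near[0]]
        return l==i
    for n in("tray","mat","board"):
        r=manip.masks_of(n,cam)
        for q in r[:2]:
            m=q["region"];z=dict(tray=.03,mat=.003,board=.01)[n]
            cs=max(cv2.findContours(m.astype(np.uint8),0,1)[0],key=cv2.contourArea)[:,0]
            print(cam,n,round(q["confidence"],2),np.round(q["xy"]),rect(plane(cam,cs,z)))
    for n,h in(("connector",.045),("bottle",.1),("carton",.104),("can",.098),("tape_core",.02),("low_tin",.022)):
        for q in manip.masks_of(n,cam)[:3]:
            P=W[q["region"]];P=P[~np.isnan(P[:,0])]
            if len(P)<5:continue
            zt=np.percentile(P[:,2],95);T=P[P[:,2]>zt-.008]
            print(cam,n,round(q["confidence"],2),np.round(q["xy"]),"ztop",round(zt,3),"top",np.round(np.median(T[:,:2],0),4),rect(T[:,:2]))
E
```

```text
top tray 0.6 [331. 255.] (array([542. ,  -6.4]), array([265.1, 203. ]), 81.7)
top mat 0.8 [201. 279.] (array([484.4, 299.6]), array([165.2, 201.6]), 85.86)
top mat 0.24 [461. 280.] (array([ 484.1, -303.3]), array([186. , 184.2]), 13.36)
top board 0.89 [460. 280.] (array([ 483.5, -299.9]), array([184.2, 185.2]), 14.23)
top connector 0.62 [330. 246.] ztop 0.053 top [ 0.5691 -0.0075] (array([568.4,  -7.6]), array([26.7, 25.3]), 88.66)
top bottle 0.75 [328. 265.] ztop 0.116 top [ 0.5119 -0.0032] (array([512.5,  -2.5]), array([13.4, 12. ]), 44.36)
top carton 0.93 [247. 181.] ztop 0.104 top [0.6973 0.1818] (array([697.8, 182.7]), array([39.8, 37.7]), 48.7)
top carton 0.76 [306. 235.] ztop 0.108 top [0.5805 0.0471] (array([580.2,  47.9]), array([38. , 38.1]), 77.78)
top can 0.83 [361. 241.] ztop 0.103 top [ 0.5614 -0.071 ] (array([562.5, -70.3]), array([40.4, 41.7]), 88.43)
top tape_core 0.69 [279. 279.] ztop 0.025 top [0.4879 0.0975] (array([487.5,  97.1]), array([34.6, 35. ]), 44.87)
top low_tin 0.53 [364. 286.] ztop 0.027 top [ 0.4636 -0.0824] (array([464.7, -82.6]), array([36.4, 38.3]),
[... 783 characters left out ...]
1]), 49.71)
scene carton 0.18 [316. 174.] ztop 0.025 top [ 0.4673 -0.0803] (array([489.8, -62.8]), array([100.6,  37.7]), 37.36)
scene can 0.6 [287. 194.] ztop 0.1 top [ 0.5661 -0.0674] (array([564.2, -68.8]), array([43.9, 41.4]), 29.3)
scene tape_core 0.73 [381. 234.] ztop 0.022 top [0.4905 0.0979] (array([488.9,  96.7]), array([35.8, 36.6]), 67.25)
scene low_tin 0.85 [317. 174.] ztop 0.025 top [ 0.4676 -0.0803] (array([489.8, -62.8]), array([100.6,  37.7]), 37.36)
scene low_tin 0.44 [302. 226.] ztop 0.054 top [ 0.5737 -0.0063] (array([580.9,   1.6]), array([59.4, 27.1]), 43.08)
scene low_tin 0.43 [331. 237.] ztop 0.106 top [0.5826 0.0492] (array([580.7,  47.6]), array([40.5, 38.5]), 77.79)
```

play_rows(steps=[{"claw": 0.085, "delta_pos": [0.022, 0.04, 0], "yaw": 0.174}, {"claw": 0.085, "delta_pos": [0.022, 0.042, 0], "yaw": 0.174}, {"claw": 0.085, "delta_pos": [0.022, 0.042, 0], "yaw": 0.174}, {"claw": 0.085, "delta_pos": [0.022, 0.042, 0], "yaw": 0.174}, {"claw": 0.07, "delta_pos": [0.022, 0.042, 0], "yaw": 0.174}, {"claw": 0.06, "delta_pos": [0.022, 0.042, 0], "yaw": 0.174}, {"claw": 0.06, "delta_pos": [0.022, 0.042, 0], "yaw": 0}, {"claw": 0.06, "delta_pos": [0.022, 0.042, 0], "yaw": 0}, {"claw": 0.06, "delta_pos": [0.022, 0.042, 0], "yaw": 0}, {"claw": 0.06, "delta_pos": [0.022, 0.042, 0], "yaw": 0}])

```text
time: 2.35
tool_pos: [0.4141, -0.175, 0.2082]
orientation: [2.444, 1.973, 0.0]
wrist_force: [0.4, -0.7, 0.0]
opening: 0.06
grasp_force: 0.0
```

play_rows(steps=[{"claw": 0.06, "delta_pos": [0.024, 0.043, 0], "yaw": 0}, {"claw": 0.06, "delta_pos": [0.025, 0.043, 0], "yaw": 0}, {"claw": 0.06, "delta_pos": [0.025, 0.043, 0], "yaw": 0}, {"claw": 0.06, "delta_pos": [0.025, 0.043, 0], "yaw": 0}, {"claw": 0.06, "delta_pos": [0, 0, 0], "yaw": 0}])

```text
time: 2.98
tool_pos: [0.5136, -0.0006, 0.208]
orientation: [-2.439, -1.979, -0.002]
wrist_force: [-1.1, -1.3, -0.2]
opening: 0.06
grasp_force: 0.0
```

```bash
cat > w.py <<'E'
from h import *
import sys
s=manip.state();print(np.round(s["tool_pos"],4))
p,d=manip.grab_frame("wrist");W=cloud("wrist",d);cv2.imwrite(f"pics/{sys.argv[1]}.png",p[:,:,::-1])
np.savez("last.npz",W=W,p=p)
for n in sys.argv[2:]:
    for q in manip.masks_of(n,"wrist")[:2]:
        P=W[q["region"]];P=P[~np.isnan(P[:,0])]
        if len(P)<5:continue
        zt=np.percentile(P[:,2],95);T=P[P[:,2]>zt-.006]
        print(n,round(q["confidence"],2),np.round(q["xy"]),"ztop",round(zt,3),rect(T[:,:2]))
E
python3 w.py w1 connector bottle carton can
```

```text
[ 0.5136 -0.0006  0.208 ]
connector 0.63 [389. 188.] ztop 0.052 (array([568.2,  -7. ]), array([29.4, 28.6]), 80.79)
bottle 0.71 [316. 210.] ztop 0.114 (array([510.6,  -1.6]), array([10.6, 12.4]), 83.24)
carton 0.7 [402. 120.] ztop 0.106 (array([578.9,  47.7]), array([37.5, 38.8]), 77.63)
can 0.76 [392. 277.] ztop 0.101 (array([560.1, -68.6]), array([42.9, 39.1]), 14.34)
```

View pics/w1.png

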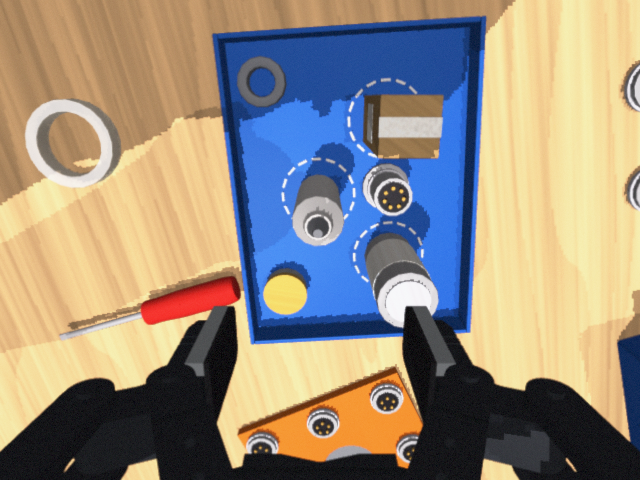

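The wrist picture confirms the choice: connector at (389,190), bottle (316,210), carton (402,120) and can (395,280), all standing at their circles inside the tray. Now the bottle.

play_rows(steps=[{"claw": 0.05, "delta_pos": [-0.001, -0.001, -0.045], "yaw": 0}, {"claw": 0.05, "delta_pos": [0, 0, -0.045], "yaw": 0}, {"claw": 0.05, "delta_pos": [0, 0, -0.035], "yaw": 0}, {"claw": 0.05, "delta_pos": [0, 0, -0.017], "yaw": 0}, {"claw": 0.05, "delta_pos": [0, 0, 0], "yaw": 0}, {"claw": 0.03, "delta_pos": [0, 0, 0], "yaw": 0}, {"claw": 0.03, "delta_pos": [0, 0, 0], "yaw": 0}, {"claw": 0.03, "delta_pos": [0, 0, 0], "yaw": 0}, {"claw": 0.03, "delta_pos": [0, 0, 0], "yaw": 0}])

```text
time: 4.35
tool_pos: [0.5122, -0.0053, 0.0672]
orientation: [2.443, 1.973, 0.002]
wrist_force: [-1.1, 0.3, 7.2]
opening: 0.0305
grasp_force: 9.7
```

```bash
python3 w.py w2 bottle; python3 - <<'E'
from h import *
s=manip.state();print({k:np.round(s[k],3).tolist() for k in("opening","grasp_force","wrist_force","ft_torque")},manip.tip_extent)
p,d=manip.grab_frame("scene");cv2.imwrite("pics/s2.png",cv2.resize(p[100:320,200:430,::-1],None,fx=2.5,fy=2.5))
E
```

```text
[ 0.5122 -0.0053  0.0672]
bottle 0.96 [319. 286.] ztop 0.116 (array([512.5,   0.7]), array([ 9.7, 12.2]), 78.49)
{'opening': 0.03, 'grasp_force': 9.735, 'wrist_force': [-1.523, -0.111, 7.763], 'ft_torque': [0.135, 0.391, -0.015]} 0.008
```

View pics/s2.png

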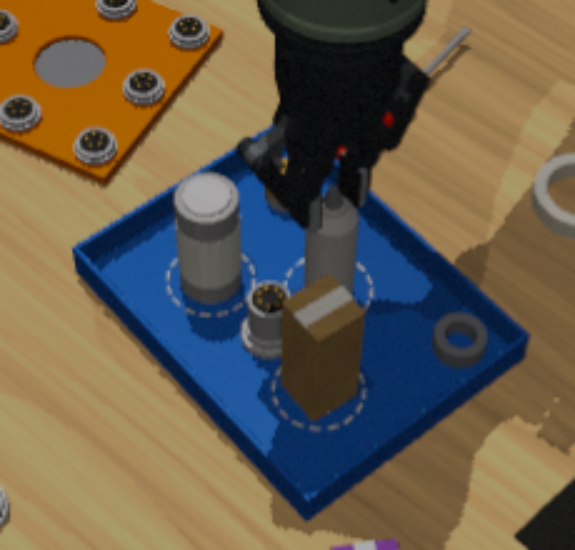

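The bottle still stands upright and in place. The fingertips only pinch its shoulder, near (335,220) in the crop, so I'm checking the actual tip height in the wrist depth.

```bash
python3 - <<'E'
from h import *
f=np.load("last.npz");W=f["W"];p=f["p"]
dark=(p.max(2)<110)&(W[...,2]>.045)&(W[...,2]<.2)&(np.hypot(W[...,0]-.512,W[...,1]+.004)<.07)
for r in range(230,480,8):
    for nm,sl in(("L",slice(150,318)),("R",slice(322,480))):
        m=dark[r,sl]
        if m.sum()>3:
            P=W[r,sl][m];print(r,nm,m.sum(),np.round(np.median(P,0),3),np.round(P[:,2].min(),3),np.round(P[:,2].max(),3))
E
```

```text
230 R 27 [0.57  0.006 0.05 ] 0.045 0.052
238 L 21 [0.509 0.017 0.053] 0.046 0.058
238 R 60 [0.565 0.004 0.051] 0.045 0.057
246 L 31 [0.509 0.017 0.064] 0.048 0.069
246 R 69 [0.56  0.001 0.051] 0.045 0.069
254 L 30 [0.507 0.016 0.072] 0.046 0.078
254 R 86 [ 0.562 -0.004  0.052] 0.046 0.078
262 L 34 [0.508 0.016 0.081] 0.06 0.087
262 R 75 [ 0.56  -0.007  0.052] 0.05 0.086
270 L 21 [0.504 0.015 0.084] 0.066 0.09
270 R 44 [ 0.56  -0.011  0.052] 0.05 0.091
278 L 11 [0.501 0.013 0.086] 0.074 0.091
278 R 16 [ 0.547 -0.006  0.066] 0.05 0.091
302 L 20 [0.496 0.01  0.098] 0.093 0.099
302 R 20 [0.531 0.003 0.098] 0.092 0.099
310 L 22 [0.497 0.01  0.104] 0.094 0.105
310 R 23 [0.531 0.003 0.104] 0.093 0.105
318 L 55 [0.497 0.008 0.107] 0.094 0.11
318 R 57 [0.531 0.002 0.107] 0.094 0.11
326 L 64 [0.497 0.008 0.109] 0.096 0.116
326 R 66 [0.53  0.002 0.109] 0.095 0.116
334 L 68 [0.497 0.008 0.113] 0.092 0.12
334 R 69 [0.53  0.001 0.114] 0.096 0.121
342 L 67 [0.496 0.008 0.118] 0.094 0.125
342 R 69 [0.53  0.001 0.118] 0.097 0.125
350 L 66 [0.496 0.008 0.122] 0.097 0.129
350 R 65 [ 0.531 -0.     0.122
[... 658 characters left out ...]
0.537 0.007 0.161] 0.129 0.162
422 L 110 [0.492 0.015 0.163] 0.137 0.165
422 R 99 [0.537 0.007 0.163] 0.136 0.164
430 L 108 [0.493 0.015 0.165] 0.146 0.167
430 R 99 [0.536 0.008 0.165] 0.145 0.167
438 L 110 [0.493 0.015 0.167] 0.146 0.169
438 R 100 [0.536 0.007 0.167] 0.146 0.169
446 L 110 [0.494 0.015 0.17 ] 0.146 0.171
446 R 100 [0.535 0.008 0.169] 0.145 0.171
454 L 131 [0.497 0.008 0.165] 0.144 0.173
454 R 117 [0.532 0.008 0.171] 0.144 0.173
462 L 159 [0.501 0.007 0.167] 0.145 0.175
462 R 146 [0.528 0.005 0.167] 0.146 0.175
470 L 153 [0.501 0.008 0.17 ] 0.148 0.176
470 R 142 [0.527 0.006 0.17 ] 0.149 0.176
478 L 145 [0.502 0.009 0.172] 0.151 0.178
478 R 136 [0.527 0.007 0.176] 0.151 0.179
```

View pics/w2.png

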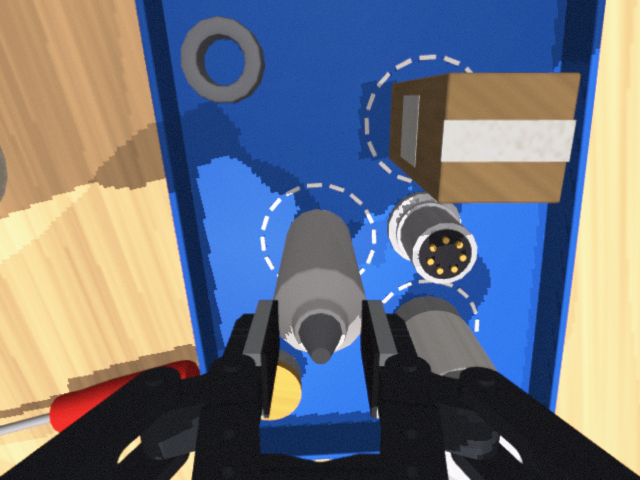

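In the wrist view the two fingertips (262,300) and (375,300) are at z≈0.093, while the TCP reads 0.067. The tips therefore stand about 25 mm above the TCP reading, and the gripper body is correspondingly higher. I open, go 30 mm lower and regrip.

play_rows(steps=[{"claw": 0.05, "delta_pos": [0, 0, 0], "yaw": 0}, {"claw": 0.05, "delta_pos": [0, 0.003, 0], "yaw": 0}, {"claw": 0.05, "delta_pos": [0, 0, 0], "yaw": 0}, {"claw": 0.05, "delta_pos": [0, 0, -0.015], "yaw": 0}, {"claw": 0.05, "delta_pos": [0, 0, -0.015], "yaw": 0}, {"claw": 0.03, "delta_pos": [0, 0, 0], "yaw": 0}, {"claw": 0.03, "delta_pos": [0, 0, 0], "yaw": 0}, {"claw": 0.03, "delta_pos": [0, 0, 0], "yaw": 0}, {"claw": 0.03, "delta_pos": [0, 0, 0], "yaw": 0}])

```text
time: 5.62
tool_pos: [0.5117, -0.0024, 0.0363]
orientation: [2.444, 1.974, 0.001]
wrist_force: [0.3, -0.2, -1.5]
opening: 0.0344
grasp_force: 59.6
```

```bash
python3 w.py w3 bottle; python3 - <<'E'
from h import *
f=np.load("last.npz");W=f["W"]
for r in(302,310,326):
  for sl in(slice(230,280),slice(360,400)):
    P=W[r,sl];print(r,np.round(np.nanmin(P[:,2]),3),np.round(np.nanmax(P[:,2]),3))
E
```

```text
[ 0.5117 -0.0024  0.0363]
bottle 0.87 [319. 341.] ztop 0.118 (array([511.4,   1.2]), array([10.3, 12.4]), 58.91)
302 0.004 0.069
302 0.004 0.069
310 0.004 0.077
310 0.004 0.076
326 0.075 0.088
326 0.075 0.088
```

Firm grip (60 N). Carrying the bottle to the mat.

play_rows(steps=[{"claw": 0.03, "delta_pos": [0, 0, 0.03], "yaw": 0}, {"claw": 0.03, "delta_pos": [0, 0, 0.03], "yaw": 0}, {"claw": 0.03, "delta_pos": [-0.008, 0.037, 0], "yaw": 0}, {"claw": 0.03, "delta_pos": [-0.009, 0.045, 0], "yaw": 0}, {"claw": 0.03, "delta_pos": [-0.01, 0.045, 0], "yaw": 0}, {"claw": 0.03, "delta_pos": [-0.01, 0.045, 0], "yaw": 0}, {"claw": 0.03, "delta_pos": [-0.01, 0.045, 0], "yaw": 0}, {"claw": 0.03, "delta_pos": [-0.01, 0.045, 0], "yaw": 0}, {"claw": 0.03, "delta_pos": [-0.01, 0.045, 0], "yaw": 0}, {"claw": 0.03, "delta_pos": [-0.005, 0.03, 0], "yaw": 0}])

```text
time: 6.98
tool_pos: [0.4386, 0.337, 0.0962]
orientation: [-2.442, -1.976, -0.001]
wrist_force: [1.7, 0.6, -0.6]
opening: 0.0342
grasp_force: 60.1
```

play_rows(steps=[{"claw": 0.03, "delta_pos": [0, 0, -0.03], "yaw": 0}, {"claw": 0.03, "delta_pos": [0, 0, -0.02], "yaw": 0}, {"claw": 0.03, "delta_pos": [0, 0, -0.006], "yaw": 0}, {"claw": 0.03, "delta_pos": [0, 0, -0.002], "yaw": 0}, {"claw": 0.03, "delta_pos": [0, 0, -0.001], "yaw": 0}, {"claw": 0.03, "delta_pos": [0, 0, 0], "yaw": 0}])

```text
time: 7.72
tool_pos: [0.4398, 0.3348, 0.0375]
orientation: [2.444, 1.974, 0.001]
wrist_force: [-0.2, -0.7, -1.1]
opening: 0.0344
grasp_force: 60.0
```

play_rows(steps=[{"claw": 0.03, "delta_pos": [0, 0, -0.001], "yaw": 0}, {"claw": 0.03, "delta_pos": [0, 0, -0.001], "yaw": 0}, {"claw": 0.03, "delta_pos": [0, 0, 0], "yaw": 0}])

```text
time: 8.1
tool_pos: [0.4395, 0.3347, 0.035]
orientation: [-2.444, -1.974, 0.0]
wrist_force: [-0.1, -0.0, -0.1]
opening: 0.0343
grasp_force: 60.0
```

play_rows(steps=[{"claw": 0.056, "delta_pos": [0, 0, 0], "yaw": 0}, {"claw": 0.056, "delta_pos": [0, 0, 0], "yaw": 0}, {"claw": 0.06, "delta_pos": [0, 0, 0.03], "yaw": 0}, {"claw": 0.06, "delta_pos": [0, 0, 0.06], "yaw": 0}, {"claw": 0.06, "delta_pos": [0.02, -0.041, 0], "yaw": 0}, {"claw": 0.06, "delta_pos": [0.02, -0.041, 0], "yaw": 0}, {"claw": 0.06, "delta_pos": [0.02, -0.041, 0], "yaw": 0}, {"claw": 0.06, "delta_pos": [0.02, -0.041, 0], "yaw": 0}, {"claw": 0.06, "delta_pos": [0.02, -0.041, 0], "yaw": 0}, {"claw": 0.06, "delta_pos": [0.02, -0.041, 0], "yaw": 0}])

```text
time: 9.35
tool_pos: [0.5601, 0.0873, 0.1251]
orientation: [2.444, 1.974, 0.0]
wrist_force: [0.5, 1.1, 0.2]
opening: 0.0598
grasp_force: 0.0
```

play_rows(steps=[{"claw": 0.056, "delta_pos": [0.02, -0.041, 0], "yaw": 0}, {"claw": 0.056, "delta_pos": [0, 0, 0], "yaw": 0}, {"claw": 0.056, "delta_pos": [0, 0, -0.02], "yaw": 0}, {"claw": 0.056, "delta_pos": [0, 0, 0], "yaw": 0}])

```text
time: 9.85
tool_pos: [0.5785, 0.0482, 0.1041]
orientation: [-2.442, -1.974, 0.003]
wrist_force: [-0.5, -0.3, 0.8]
opening: 0.0556
grasp_force: 0.0
```

play_rows(steps=[{"claw": 0.056, "delta_pos": [0.001, 0, -0.03], "yaw": 0}, {"claw": 0.056, "delta_pos": [0, 0, -0.03], "yaw": 0}, {"claw": 0.056, "delta_pos": [0, 0, -0.009], "yaw": 0}, {"claw": 0.056, "delta_pos": [0, 0, 0], "yaw": 0}, {"claw": 0.032, "delta_pos": [0, 0, 0], "yaw": 0}, {"claw": 0.032, "delta_pos": [0, 0, 0], "yaw": 0}, {"claw": 0.032, "delta_pos": [0, 0, 0], "yaw": 0}, {"claw": 0.032, "delta_pos": [0, 0, 0], "yaw": 0}])

```text
time: 10.85
tool_pos: [0.5812, 0.0479, 0.0373]
orientation: [2.443, 1.973, 0.002]
wrist_force: [-2.0, 0.2, 8.2]
opening: 0.0375
grasp_force: 59.5
```

play_rows(steps=[{"claw": 0.032, "delta_pos": [0, 0, 0.03], "yaw": 0}, {"claw": 0.032, "delta_pos": [0, 0, 0.03], "yaw": 0}, {"claw": 0.032, "delta_pos": [-0.006, 0.037, 0], "yaw": 0}, {"claw": 0.032, "delta_pos": [-0.008, 0.042, 0], "yaw": 0}, {"claw": 0.032, "delta_pos": [-0.008, 0.042, 0], "yaw": 0}, {"claw": 0.032, "delta_pos": [-0.008, 0.042, 0], "yaw": 0}, {"claw": 0.032, "delta_pos": [-0.008, 0.042, 0], "yaw": 0}, {"claw": 0.032, "delta_pos": [-0.008, 0.042, 0], "yaw": 0}, {"claw": 0.032, "delta_pos": [-0.004, 0.04, 0], "yaw": 0}, {"claw": 0.032, "delta_pos": [0, 0, 0], "yaw": 0}])

```text
time: 12.1
tool_pos: [0.5292, 0.3384, 0.0966]
orientation: [-2.439, -1.978, -0.002]
wrist_force: [0.3, -0.6, -1.6]
opening: 0.0375
grasp_force: 60.4
```

play_rows(steps=[{"claw": 0.032, "delta_pos": [0, 0, -0.03], "yaw": 0}, {"claw": 0.032, "delta_pos": [0, 0, -0.02], "yaw": 0}, {"claw": 0.032, "delta_pos": [0, 0, -0.006], "yaw": 0}, {"claw": 0.032, "delta_pos": [0, 0, -0.003], "yaw": 0}, {"claw": 0.032, "delta_pos": [0, 0, -0.001], "yaw": 0}, {"claw": 0.032, "delta_pos": [0, 0, 0], "yaw": 0}])

```text
time: 12.85
tool_pos: [0.5307, 0.3348, 0.0365]
orientation: [2.444, 1.974, 0.001]
wrist_force: [-0.2, -0.2, -1.0]
opening: 0.0375
grasp_force: 60.4
```

play_rows(steps=[{"claw": 0.032, "delta_pos": [0, 0, -0.001], "yaw": 0}, {"claw": 0.032, "delta_pos": [0, 0, 0], "yaw": 0}])

```text
time: 13.1
tool_pos: [0.5308, 0.335, 0.0363]
orientation: [2.444, 1.974, 0.002]
wrist_force: [-4.4, -2.9, 15.4]
opening: 0.0373
grasp_force: 62.3
```

play_rows(steps=[{"claw": 0.056, "delta_pos": [0, 0, 0.001], "yaw": 0}, {"claw": 0.056, "delta_pos": [0, 0, 0], "yaw": 0}, {"claw": 0.056, "delta_pos": [0, 0, 0.03], "yaw": 0}, {"claw": 0.066, "delta_pos": [0, 0, 0.06], "yaw": 0}, {"claw": 0.066, "delta_pos": [0.003, -0.04, 0], "yaw": 0}, {"claw": 0.066, "delta_pos": [0.0035, -0.045, 0], "yaw": 0}, {"claw": 0.066, "delta_pos": [0.0035, -0.045, 0], "yaw": 0}, {"claw": 0.066, "delta_pos": [0.0035, -0.045, 0], "yaw": 0}, {"claw": 0.066, "delta_pos": [0.0035, -0.045, 0], "yaw": 0}, {"claw": 0.066, "delta_pos": [0.0035, -0.045, 0], "yaw": 0}])

```text
time: 14.35
tool_pos: [0.551, 0.0682, 0.1261]
orientation: [2.444, 1.974, 0.0]
wrist_force: [0.9, 0.1, 0.3]
opening: 0.0667
grasp_force: 0.0
```

play_rows(steps=[{"claw": 0.066, "delta_pos": [0.0035, -0.045, 0], "yaw": 0}, {"claw": 0.066, "delta_pos": [0.0035, -0.045, 0], "yaw": 0}, {"claw": 0.066, "delta_pos": [0.0035, -0.045, 0], "yaw": 0}, {"claw": 0.066, "delta_pos": [0, -0.003, -0.015], "yaw": 0}, {"claw": 0.066, "delta_pos": [0, 0, 0], "yaw": 0}])

```text
time: 14.98
tool_pos: [0.5608, -0.0678, 0.11]
orientation: [-2.443, -1.973, 0.002]
wrist_force: [0.2, 0.7, -0.0]
opening: 0.0662
grasp_force: 0.0
```

play_rows(steps=[{"claw": 0.066, "delta_pos": [0.001, 0, -0.03], "yaw": 0}, {"claw": 0.066, "delta_pos": [0, 0, -0.03], "yaw": 0}, {"claw": 0.066, "delta_pos": [0, 0, -0.012], "yaw": 0}, {"claw": 0.06, "delta_pos": [0, 0, 0], "yaw": 0}, {"claw": 0.036, "delta_pos": [0, 0, 0], "yaw": 0}, {"claw": 0.036, "delta_pos": [0, 0, 0], "yaw": 0}, {"claw": 0.036, "delta_pos": [0, 0, 0], "yaw": 0}, {"claw": 0.036, "delta_pos": [0, 0, 0], "yaw": 0}])

```text
time: 15.98
tool_pos: [0.5633, -0.068, 0.0404]
orientation: [2.443, 1.973, 0.002]
wrist_force: [-1.3, 2.4, 6.4]
opening: 0.0425
grasp_force: 61.2
```

play_rows(steps=[{"claw": 0.036, "delta_pos": [0, 0, 0.03], "yaw": 0}, {"claw": 0.036, "delta_pos": [0, 0, 0.038], "yaw": 0}, {"claw": 0.036, "delta_pos": [-0.01, 0.038, 0], "yaw": 0}, {"claw": 0.036, "delta_pos": [-0.01, 0.043, 0], "yaw": 0}, {"claw": 0.036, "delta_pos": [-0.01, 0.043, 0], "yaw": 0}, {"claw": 0.036, "delta_pos": [-0.01, 0.043, 0], "yaw": 0}, {"claw": 0.036, "delta_pos": [-0.01, 0.043, 0], "yaw": 0}, {"claw": 0.036, "delta_pos": [-0.01, 0.043, 0], "yaw": 0}, {"claw": 0.036, "delta_pos": [-0.01, 0.043, 0], "yaw": 0}, {"claw": 0.036, "delta_pos": [-0.008, 0.037, 0], "yaw": 0}])

```text
time: 17.23
tool_pos: [0.4841, 0.2666, 0.108]
orientation: [2.443, 1.975, 0.002]
wrist_force: [0.9, -0.6, -1.6]
opening: 0.0425
grasp_force: 61.6
```

play_rows(steps=[{"claw": 0.036, "delta_pos": [0, 0, -0.03], "yaw": 0}, {"claw": 0.036, "delta_pos": [0, 0, -0.026], "yaw": 0}, {"claw": 0.036, "delta_pos": [0, 0, -0.006], "yaw": 0}, {"claw": 0.036, "delta_pos": [0, 0, -0.003], "yaw": 0}, {"claw": 0.036, "delta_pos": [0, 0, -0.001], "yaw": 0}, {"claw": 0.036, "delta_pos": [0, 0, 0], "yaw": 0}])

```text
time: 17.98
tool_pos: [0.4849, 0.2648, 0.0417]
orientation: [2.444, 1.973, 0.001]
wrist_force: [0.1, -0.1, -1.4]
opening: 0.0427
grasp_force: 61.5
```

play_rows(steps=[{"claw": 0.036, "delta_pos": [0, 0, -0.001], "yaw": 0}, {"claw": 0.036, "delta_pos": [0, 0, -0.001], "yaw": 0}, {"claw": 0.036, "delta_pos": [0, 0, 0], "yaw": 0}])

```text
time: 18.35
tool_pos: [0.4846, 0.2648, 0.0394]
orientation: [2.444, 1.974, 0.001]
wrist_force: [-1.2, -1.0, 7.0]
opening: 0.0426
grasp_force: 62.3
```

play_rows(steps=[{"claw": 0.064, "delta_pos": [0, 0, 0], "yaw": 0}, {"claw": 0.064, "delta_pos": [0, 0, 0], "yaw": 0}, {"claw": 0.064, "delta_pos": [0, 0, 0.03], "yaw": 0}, {"claw": 0.064, "delta_pos": [0, 0, 0.06], "yaw": 0}, {"claw": 0.06, "delta_pos": [0.012, -0.039, 0], "yaw": 0}, {"claw": 0.06, "delta_pos": [0.012, -0.039, 0], "yaw": 0}, {"claw": 0.06, "delta_pos": [0.012, -0.039, 0], "yaw": 0}, {"claw": 0.06, "delta_pos": [0.012, -0.039, 0], "yaw": 0}, {"claw": 0.05, "delta_pos": [0.012, -0.039, 0], "yaw": 0}, {"claw": 0.05, "delta_pos": [0.012, -0.039, 0], "yaw": 0}])

```text
time: 19.6
tool_pos: [0.5568, 0.0294, 0.129]
orientation: [2.444, 1.974, 0.0]
wrist_force: [0.6, 0.2, 0.1]
opening: 0.0501
grasp_force: 0.0
```

play_rows(steps=[{"claw": 0.05, "delta_pos": [0.012, -0.039, 0], "yaw": 0}, {"claw": 0.05, "delta_pos": [0, 0, 0], "yaw": 0}, {"claw": 0.05, "delta_pos": [0, 0, 0], "yaw": 0}])

```text
time: 19.98
tool_pos: [0.5683, -0.0077, 0.1289]
orientation: [-2.443, -1.974, -0.0]
wrist_force: [-0.5, 0.3, 0.5]
opening: 0.0503
grasp_force: 0.0
```

```bash
python3 w.py w4 connector; python3 - <<'E'
from h import *
f=np.load("last.npz");W=f["W"]
for sl in(slice(140,310),slice(330,500)):
    Z=W[290:420,sl].reshape(-1,3);m=Z[:,2]>.08;Z=Z[m];i=np.argsort(Z[:,2])[:40];print("tip",np.round(np.median(Z[i],0),4))
p,d=manip.grab_frame("top");cv2.imwrite("pics/t4.png",cv2.resize(p[190:350,140:540,::-1],None,fx=2,fy=2));W=cloud("top",d)
for n in("bottle","carton","can"):
    for q in manip.masks_of(n,"top")[:2]:
        P=W[q["region"]];P=P[~np.isnan(P[:,0])];zt=np.percentile(P[:,2],95);print(n,np.round(q["confidence"],2),np.round(zt,3),rect(P[P[:,2]>zt-.008][:,:2]))
# pocket: grey disc inside orange
b=manip.masks_of("board","top")[0]["region"].astype(np.uint8)
g=p.astype(int);grey=((abs(g[...,0]-g[...,1])<18)&(abs(g[...,1]-g[...,2])<18)).astype(np.uint8)
n,l,s,c=cv2.connectedComponentsWithStats(grey);i=l[278,461];print("pocket",s[i],c[i],plane("top",[c[i]],.005))
cs=max(cv2.findContours(((l==i)).astype(np.uint8),0,1)[0],key=cv2.contourArea)[:,0];print(circ(plane("top",cs,.007),.0285))
E
```

```text
[ 0.5683 -0.0077  0.1289]
connector 0.98 [323. 216.] ztop 0.052 (array([569.5,  -4.3]), array([29.3, 28.7]), 79.34)
tip [ 5.433e-01 -1.000e-04  1.577e-01]
tip [ 0.5923 -0.0107  0.1576]
bottle 0.74 0.112 (array([441.1, 332.5]), array([14.8, 16.1]), 49.22)
carton 0.92 0.106 (array([530. , 333.4]), array([39.5, 37.7]), 77.51)
carton 0.6 0.103 (array([697.4, 182.6]), array([38.6, 37.2]), 49.64)
can 0.74 0.102 (array([483.9, 260.4]), array([43.6, 42. ]), 58.87)
pocket [449 267  24  24 449] [460.79287305 278.34075724] [[ 0.4839264  -0.30288875]]
(array([ 0.48419388, -0.30203229]), np.float64(0.002235819294576273))
```

View pics/t4.png

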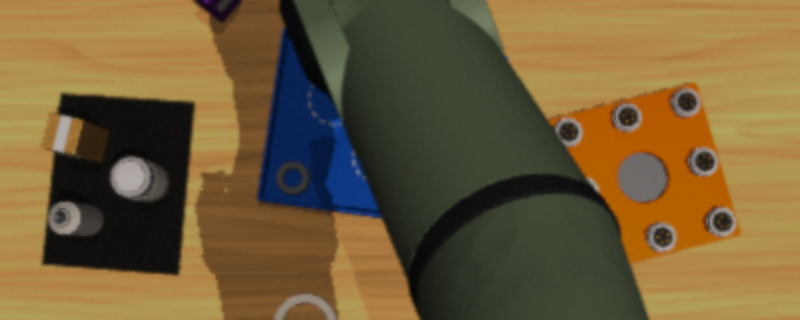

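The top view shows the three standing on the mat: bottle (66,217), carton (75,135) and can (133,178) in the crop. The pocket is free at (643,178). Now the connector.

play_rows(steps=[{"claw": 0.05, "delta_pos": [0.001, 0.001, -0.05], "yaw": 0}, {"claw": 0.05, "delta_pos": [0, 0, -0.04], "yaw": 0}, {"claw": 0.05, "delta_pos": [0, 0, -0.03], "yaw": 0}, {"claw": 0.05, "delta_pos": [0, 0, -0.01], "yaw": 0}, {"claw": 0.05, "delta_pos": [0, 0, 0], "yaw": 0}, {"claw": 0.024, "delta_pos": [0, 0, 0], "yaw": 0}, {"claw": 0.024, "delta_pos": [0, 0, 0], "yaw": 0}, {"claw": 0.024, "delta_pos": [0, 0, 0], "yaw": 0}, {"claw": 0.024, "delta_pos": [0, 0, 0], "yaw": 0}])

```text
time: 21.45
tool_pos: [0.5702, -0.0073, 0.0005]
orientation: [2.443, 1.973, 0.002]
wrist_force: [-2.0, -0.3, 7.3]
opening: 0.0277
grasp_force: 58.6
```

play_rows(steps=[{"claw": 0.024, "delta_pos": [0, 0, 0.03], "yaw": 0}, {"claw": 0.024, "delta_pos": [0, 0, 0.04], "yaw": 0}, {"claw": 0.024, "delta_pos": [-0.011, -0.037, 0], "yaw": 0}, {"claw": 0.024, "delta_pos": [-0.0125, -0.043, 0], "yaw": 0}, {"claw": 0.024, "delta_pos": [-0.0125, -0.043, 0], "yaw": 0}, {"claw": 0.024, "delta_pos": [-0.0125, -0.043, 0], "yaw": 0}, {"claw": 0.024, "delta_pos": [-0.0125, -0.043, 0], "yaw": 0}, {"claw": 0.024, "delta_pos": [-0.0125, -0.043, 0], "yaw": 0}, {"claw": 0.024, "delta_pos": [-0.0125, -0.043, 0], "yaw": 0}, {"claw": 0.024, "delta_pos": [0, 0, 0], "yaw": 0}])

```text
time: 22.7
tool_pos: [0.482, -0.3063, 0.0697]
orientation: [2.448, 1.966, -0.002]
wrist_force: [0.5, -0.1, -1.5]
opening: 0.0277
grasp_force: 59.4
```

```bash
python3 w.py w5 connector board; python3 - <<'E'
from h import *
f=np.load("last.npz");W=f["W"];p=f["p"].astype(int)
h=cv2.cvtColor(f["p"],cv2.COLOR_RGB2HSV)
m=(h[...,1]<40)&(h[...,2]>70)&(W[...,2]<.009)&(W[...,2]>.0)&(np.hypot(W[...,0]-.4845,W[...,1]+.302)<.045)
P=W[m];print(m.sum(),rect(P[:,:2]) if m.sum()>10 else 0)
E
```

```text
[ 0.482  -0.3063  0.0697]
board 0.93 [333. 187.] ztop 0.022 (array([ 485.1, -296.4]), array([172.9, 172.1]), 13.56)
6123 (array([ 486.2, -292.5]), array([46.6, 56.2]), 75.82)
```

View pics/w5.png

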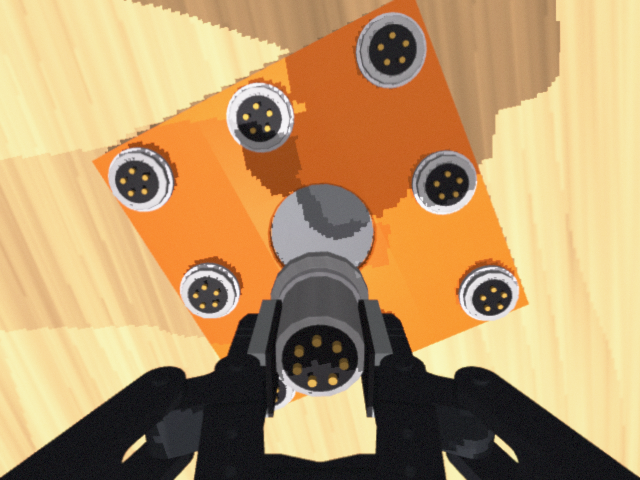

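The wrist view shows the connector held upright over the pocket (disc centred near (322,235)), with neighbours clear of the fingers. Lowering.

play_rows(steps=[{"claw": 0.024, "delta_pos": [0.001, 0.002, -0.02], "yaw": 0}, {"claw": 0.024, "delta_pos": [0, 0, -0.025], "yaw": 0}, {"claw": 0.024, "delta_pos": [0, 0, -0.01], "yaw": 0}, {"claw": 0.024, "delta_pos": [0, 0, 0], "yaw": 0}, {"claw": 0.024, "delta_pos": [0, 0, 0], "yaw": 0}])

```text
time: 23.48
tool_pos: [0.4851, -0.3002, 0.0148]
orientation: [2.443, 1.974, 0.001]
wrist_force: [-0.1, -0.2, -1.3]
opening: 0.0277
grasp_force: 59.5
```

```bash
python3 w.py w6; python3 - <<'E'
from h import *
f=np.load("last.npz");W=f["W"]
h=cv2.cvtColor(f["p"],cv2.COLOR_RGB2HSV)
m=(h[...,1]<40)&(h[...,2]>50)&(W[...,2]<.0085)&(W[...,2]>.0)&(np.hypot(W[...,0]-.4845,W[...,1]+.302)<.045)
P=W[m][:,:2]
# outer arc: farthest points per direction from nominal centre, +y half
c=np.array([.485,-.299]);a=np.arctan2(*(P-c).T[::-1]);E=[]
for t in np.radians(np.arange(10,175,8)):
    k=abs(a-t)<.07
    if k.sum()>3: Q=P[k];E.append(Q[np.argsort(np.hypot(*(Q-c).T))[-3]])
print(circ(np.array(E),.029),np.round(np.array(E),3).tolist())
E
```

```text
[ 0.4851 -0.3002  0.0148]
(array([ 0.48375191, -0.30115188]), np.float64(0.0001881678007738021)) [[0.511, -0.294], [0.511, -0.292], [0.509, -0.287], [0.507, -0.284], [0.504, -0.28], [0.502, -0.279], [0.499, -0.277], [0.495, -0.274], [0.494, -0.274], [0.488, -0.272], [0.484, -0.272], [0.481, -0.272], [0.477, -0.273], [0.472, -0.275], [0.47, -0.275], [0.466, -0.278], [0.463, -0.281], [0.462, -0.282], [0.458, -0.288], [0.458, -0.29], [0.456, -0.294]]
```

play_rows(steps=[{"claw": 0.024, "delta_pos": [-0.001, 0, -0.006], "yaw": 0}, {"claw": 0.024, "delta_pos": [0, 0, -0.004], "yaw": 0}, {"claw": 0.024, "delta_pos": [0, 0, -0.002], "yaw": 0}, {"claw": 0.024, "delta_pos": [0, 0, -0.001], "yaw": 0}, {"claw": 0.024, "delta_pos": [0, 0, 0], "yaw": 0}])

```text
time: 24.15
tool_pos: [0.4834, -0.3002, 0.0015]
orientation: [-2.444, -1.974, 0.001]
wrist_force: [-4.2, 1.8, 12.1]
opening: 0.0278
grasp_force: 61.2
```

Seated with a contact force of 12 N. Release, rise and inspect.

play_rows(steps=[{"claw": 0.05, "delta_pos": [0, 0, 0], "yaw": 0}, {"claw": 0.05, "delta_pos": [0, 0, 0], "yaw": 0}, {"claw": 0.05, "delta_pos": [0, 0, 0], "yaw": 0}, {"claw": 0.05, "delta_pos": [0, 0, 0.04], "yaw": 0}, {"claw": 0.05, "delta_pos": [0, 0, 0.05], "yaw": 0}, {"claw": 0.05, "delta_pos": [0, 0, 0.035], "yaw": 0}, {"claw": 0.05, "delta_pos": [0, 0, 0], "yaw": 0}])

```text
time: 25.02
tool_pos: [0.4847, -0.3011, 0.1284]
orientation: [2.441, 1.971, 0.002]
wrist_force: [0.1, -0.1, -0.6]
opening: 0.0502
grasp_force: 0.0
```

```bash
python3 w.py w7 connector
```

```text
[ 0.4847 -0.3011  0.1284]
connector 0.62 [320. 217.] ztop 0.052 (array([ 482.1, -297.2]), array([28.9, 29.5]), 14.92)
```

View pics/w7.png

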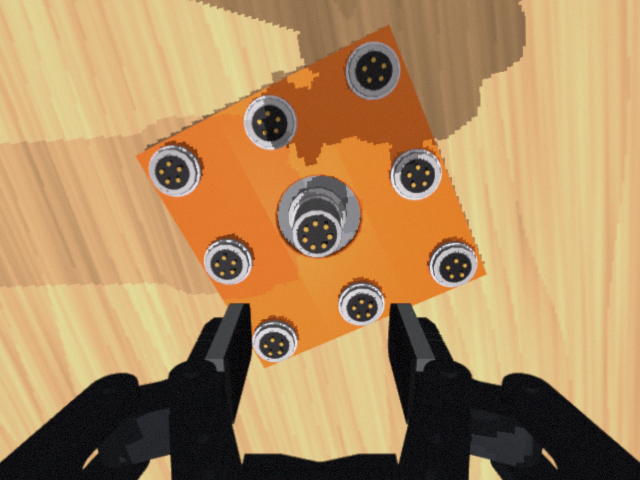

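The view shows the connector upright in the pocket at (318,225), with a clear ring all round. Now back for the can.

play_rows(steps=[{"claw": 0.064, "delta_pos": [0, 0.035, 0], "yaw": 0}, {"claw": 0.064, "delta_pos": [0, 0.045, 0], "yaw": 0}, {"claw": 0.064, "delta_pos": [0, 0.045, 0], "yaw": 0}, {"claw": 0.064, "delta_pos": [0, 0.045, 0], "yaw": 0}, {"claw": 0.064, "delta_pos": [0, 0.045, 0], "yaw": 0}, {"claw": 0.064, "delta_pos": [0, 0.045, 0], "yaw": 0}, {"claw": 0.064, "delta_pos": [0, 0.045, 0], "yaw": 0}, {"claw": 0.064, "delta_pos": [0, 0.045, 0], "yaw": 0}, {"claw": 0.064, "delta_pos": [0, 0.045, 0], "yaw": 0}, {"claw": 0.064, "delta_pos": [0, 0.045, 0], "yaw": 0}])

```text
time: 26.38
tool_pos: [0.4827, 0.141, 0.1248]
orientation: [-2.443, -1.973, 0.003]
wrist_force: [0.7, -1.2, -0.6]
opening: 0.0644
grasp_force: 0.0
```

play_rows(steps=[{"claw": 0.064, "delta_pos": [0, 0.045, 0], "yaw": 0}, {"claw": 0.064, "delta_pos": [0, 0.045, 0], "yaw": 0}, {"claw": 0.064, "delta_pos": [0, 0.035, 0], "yaw": 0}, {"claw": 0.064, "delta_pos": [0, 0, 0], "yaw": 0}, {"claw": 0.064, "delta_pos": [0, 0, -0.015], "yaw": 0}, {"claw": 0.064, "delta_pos": [0, 0, 0], "yaw": 0}])

```text
time: 27.12
tool_pos: [0.4829, 0.263, 0.1092]
orientation: [-2.445, -1.972, 0.005]
wrist_force: [0.4, 0.8, 0.3]
opening: 0.0641
grasp_force: 0.0
```

play_rows(steps=[{"claw": 0.064, "delta_pos": [0.0015, 0.0015, -0.03], "yaw": 0}, {"claw": 0.064, "delta_pos": [0, 0, -0.03], "yaw": 0}, {"claw": 0.064, "delta_pos": [0, 0, -0.01], "yaw": 0}, {"claw": 0.064, "delta_pos": [0, 0, 0], "yaw": 0}, {"claw": 0.036, "delta_pos": [0, 0, 0], "yaw": 0}, {"claw": 0.036, "delta_pos": [0, 0, 0], "yaw": 0}, {"claw": 0.036, "delta_pos": [0, 0, 0], "yaw": 0}, {"claw": 0.036, "delta_pos": [0, 0, 0], "yaw": 0}])

```text
time: 28.12
tool_pos: [0.4856, 0.2665, 0.0423]
orientation: [2.444, 1.973, 0.003]
wrist_force: [-1.4, -0.2, 7.8]
opening: 0.0427
grasp_force: 60.1
```

play_rows(steps=[{"claw": 0.036, "delta_pos": [0, 0, 0.03], "yaw": 0}, {"claw": 0.036, "delta_pos": [0, 0, 0.03], "yaw": 0}, {"claw": 0.036, "delta_pos": [0.01, -0.038, 0], "yaw": 0}, {"claw": 0.036, "delta_pos": [0.01, -0.043, 0], "yaw": 0}, {"claw": 0.036, "delta_pos": [0.01, -0.043, 0], "yaw": 0}, {"claw": 0.036, "delta_pos": [0.01, -0.043, 0], "yaw": 0}, {"claw": 0.036, "delta_pos": [0.01, -0.043, 0], "yaw": 0}, {"claw": 0.036, "delta_pos": [0.01, -0.043, 0], "yaw": 0}, {"claw": 0.036, "delta_pos": [0.01, -0.043, 0], "yaw": 0}, {"claw": 0.036, "delta_pos": [0.0077, -0.037, 0], "yaw": 0}])

```text
time: 29.38
tool_pos: [0.5631, -0.0688, 0.1018]
orientation: [2.444, 1.972, 0.001]
wrist_force: [0.8, 0.8, -0.9]
opening: 0.0426
grasp_force: 61.6
```

play_rows(steps=[{"claw": 0.036, "delta_pos": [0, 0, -0.03], "yaw": 0}, {"claw": 0.036, "delta_pos": [0, 0, -0.02], "yaw": 0}, {"claw": 0.036, "delta_pos": [0, 0, 0], "yaw": 0}, {"claw": 0.036, "delta_pos": [0, 0, 0], "yaw": 0}])

```text
time: 29.88
tool_pos: [0.5631, -0.0662, 0.0518]
orientation: [2.443, 1.975, 0.001]
wrist_force: [-0.3, 1.1, -1.7]
opening: 0.0425
grasp_force: 61.5
```

play_rows(steps=[{"claw": 0.036, "delta_pos": [0, -0.0005, -0.006], "yaw": 0}, {"claw": 0.036, "delta_pos": [0, 0, -0.002], "yaw": 0}, {"claw": 0.036, "delta_pos": [0, 0, -0.0015], "yaw": 0}, {"claw": 0.036, "delta_pos": [0, 0, 0], "yaw": 0}])

```text
time: 30.38
tool_pos: [0.563, -0.0673, 0.0432]
orientation: [2.443, 1.973, 0.0]
wrist_force: [-11.0, 1.7, 31.9]
opening: 0.0423
grasp_force: 65.1
```

play_rows(steps=[{"claw": 0.036, "delta_pos": [0, 0, 0.001], "yaw": 0}, {"claw": 0.064, "delta_pos": [0, 0, 0.0005], "yaw": 0}, {"claw": 0.064, "delta_pos": [0, 0, 0], "yaw": 0}, {"claw": 0.064, "delta_pos": [0, 0, 0.03], "yaw": 0}, {"claw": 0.06, "delta_pos": [0, 0, 0.057], "yaw": 0}, {"claw": 0.056, "delta_pos": [-0.003, 0.035, 0], "yaw": 0}, {"claw": 0.056, "delta_pos": [-0.004, 0.045, 0], "yaw": 0}, {"claw": 0.056, "delta_pos": [-0.004, 0.045, 0], "yaw": 0}, {"claw": 0.056, "delta_pos": [-0.004, 0.045, 0], "yaw": 0}, {"claw": 0.056, "delta_pos": [-0.004, 0.045, 0], "yaw": 0}])

```text
time: 31.62
tool_pos: [0.5435, 0.1491, 0.1299]
orientation: [2.444, 1.974, 0.0]
wrist_force: [1.2, 0.3, -0.2]
opening: 0.056
grasp_force: 0.0
```

play_rows(steps=[{"claw": 0.056, "delta_pos": [-0.004, 0.045, 0], "yaw": 0}, {"claw": 0.056, "delta_pos": [-0.004, 0.045, 0], "yaw": 0}, {"claw": 0.056, "delta_pos": [-0.004, 0.045, 0], "yaw": 0}, {"claw": 0.056, "delta_pos": [-0.002, 0.045, 0], "yaw": 0}, {"claw": 0.056, "delta_pos": [0, 0.007, -0.015], "yaw": 0}, {"claw": 0.056, "delta_pos": [0, 0, 0], "yaw": 0}, {"claw": 0.056, "delta_pos": [0, 0, 0], "yaw": 0}])

```text
time: 32.5
tool_pos: [0.5301, 0.3333, 0.115]
orientation: [2.445, 1.972, -0.001]
wrist_force: [0.8, -0.7, 0.6]
opening: 0.0561
grasp_force: 0.0
```

Desired (0.5308, 0.335), z ≈ 0.037.

play_rows(steps=[{"claw": 0.056, "delta_pos": [0, 0.001, -0.03], "yaw": 0}, {"claw": 0.056, "delta_pos": [0, 0, -0.03], "yaw": 0}, {"claw": 0.056, "delta_pos": [0, 0, -0.016], "yaw": 0}, {"claw": 0.056, "delta_pos": [0, 0, 0], "yaw": 0}, {"claw": 0.032, "delta_pos": [0, 0, 0], "yaw": 0}, {"claw": 0.032, "delta_pos": [0, 0, 0], "yaw": 0}, {"claw": 0.032, "delta_pos": [0, 0, 0], "yaw": 0}, {"claw": 0.032, "delta_pos": [0, 0, 0], "yaw": 0}])

```text
time: 33.5
tool_pos: [0.5304, 0.3361, 0.0403]
orientation: [2.444, 1.973, 0.003]
wrist_force: [1.0, -0.8, 8.3]
opening: 0.0375
grasp_force: 61.1
```

play_rows(steps=[{"claw": 0.032, "delta_pos": [0, 0, 0.03], "yaw": 0}, {"claw": 0.032, "delta_pos": [0, 0, 0.03], "yaw": 0}, {"claw": 0.032, "delta_pos": [0.006, -0.037, 0], "yaw": 0}, {"claw": 0.032, "delta_pos": [0.008, -0.042, 0], "yaw": 0}, {"claw": 0.032, "delta_pos": [0.008, -0.042, 0], "yaw": 0}, {"claw": 0.032, "delta_pos": [0.008, -0.042, 0], "yaw": 0}, {"claw": 0.032, "delta_pos": [0.008, -0.042, 0], "yaw": 0}, {"claw": 0.032, "delta_pos": [0.008, -0.042, 0], "yaw": 0}, {"claw": 0.032, "delta_pos": [0.004, -0.04, 0], "yaw": 0}, {"claw": 0.032, "delta_pos": [0, 0, 0], "yaw": 0}])

```text
time: 34.75
tool_pos: [0.5801, 0.0449, 0.0993]
orientation: [2.448, 1.967, -0.001]
wrist_force: [-0.4, 0.6, -0.6]
opening: 0.0374
grasp_force: 60.3
```

play_rows(steps=[{"claw": 0.032, "delta_pos": [0, 0, -0.03], "yaw": 0}, {"claw": 0.032, "delta_pos": [0, 0, -0.02], "yaw": 0}, {"claw": 0.032, "delta_pos": [0, 0, 0], "yaw": 0}, {"claw": 0.032, "delta_pos": [0, 0, 0], "yaw": 0}])

```text
time: 35.25
tool_pos: [0.58, 0.0492, 0.0497]
orientation: [2.443, 1.974, 0.001]
wrist_force: [-0.0, -0.8, -0.4]
opening: 0.0377
grasp_force: 60.3
```

play_rows(steps=[{"claw": 0.032, "delta_pos": [0, 0, -0.006], "yaw": 0}, {"claw": 0.032, "delta_pos": [0, 0, -0.002], "yaw": 0}, {"claw": 0.032, "delta_pos": [0, 0, -0.0005], "yaw": 0}, {"claw": 0.032, "delta_pos": [0, 0, 0], "yaw": 0}])

```text
time: 35.75
tool_pos: [0.5798, 0.0487, 0.0413]
orientation: [2.444, 1.973, 0.0]
wrist_force: [-3.5, -1.0, 12.7]
opening: 0.0378
grasp_force: 62.0
```

play_rows(steps=[{"claw": 0.056, "delta_pos": [0, 0, 0.0005], "yaw": 0}, {"claw": 0.056, "delta_pos": [0, 0, 0], "yaw": 0}, {"claw": 0.056, "delta_pos": [0, 0, 0.03], "yaw": 0}, {"claw": 0.056, "delta_pos": [0, 0, 0.06], "yaw": 0}, {"claw": 0.056, "delta_pos": [-0.02, 0.041, 0], "yaw": 0}, {"claw": 0.056, "delta_pos": [-0.02, 0.041, 0], "yaw": 0}, {"claw": 0.056, "delta_pos": [-0.02, 0.041, 0], "yaw": 0}, {"claw": 0.056, "delta_pos": [-0.02, 0.041, 0], "yaw": 0}, {"claw": 0.056, "delta_pos": [-0.02, 0.041, 0], "yaw": 0}, {"claw": 0.056, "delta_pos": [-0.02, 0.041, 0], "yaw": 0}])

```text
time: 37.0
tool_pos: [0.459, 0.2959, 0.131]
orientation: [2.444, 1.974, 0.0]
wrist_force: [0.6, -0.3, -0.4]
opening: 0.0561
grasp_force: 0.0
```

play_rows(steps=[{"claw": 0.056, "delta_pos": [-0.02, 0.04, 0], "yaw": 0}, {"claw": 0.056, "delta_pos": [0, 0, 0], "yaw": 0}, {"claw": 0.056, "delta_pos": [0, 0, -0.008], "yaw": 0}, {"claw": 0.056, "delta_pos": [0, 0, 0], "yaw": 0}])

```text
time: 37.5
tool_pos: [0.44, 0.3334, 0.1221]
orientation: [2.445, 1.972, -0.002]
wrist_force: [0.7, 0.1, -0.2]
opening: 0.0558
grasp_force: 0.0
```

play_rows(steps=[{"claw": 0.056, "delta_pos": [0, 0, -0.04], "yaw": 0}, {"claw": 0.056, "delta_pos": [0, 0, -0.03], "yaw": 0}, {"claw": 0.056, "delta_pos": [0, 0, -0.016], "yaw": 0}, {"claw": 0.05, "delta_pos": [0, 0, 0], "yaw": 0}, {"claw": 0.03, "delta_pos": [0, 0, 0], "yaw": 0}, {"claw": 0.03, "delta_pos": [0, 0, 0], "yaw": 0}, {"claw": 0.03, "delta_pos": [0, 0, 0], "yaw": 0}, {"claw": 0.03, "delta_pos": [0, 0, 0], "yaw": 0}])

```text
time: 38.5
tool_pos: [0.4404, 0.3351, 0.0381]
orientation: [2.444, 1.973, 0.003]
wrist_force: [-0.0, -0.7, 8.9]
opening: 0.0346
grasp_force: 60.5
```

play_rows(steps=[{"claw": 0.03, "delta_pos": [0, 0, 0.03], "yaw": 0}, {"claw": 0.03, "delta_pos": [0, 0, 0.03], "yaw": 0}, {"claw": 0.03, "delta_pos": [0.008, -0.037, 0], "yaw": 0}, {"claw": 0.03, "delta_pos": [0.009, -0.045, 0], "yaw": 0}, {"claw": 0.03, "delta_pos": [0.01, -0.045, 0], "yaw": 0}, {"claw": 0.03, "delta_pos": [0.01, -0.045, 0], "yaw": 0}, {"claw": 0.03, "delta_pos": [0.01, -0.045, 0], "yaw": 0}, {"claw": 0.03, "delta_pos": [0.01, -0.045, 0], "yaw": 0}, {"claw": 0.03, "delta_pos": [0.01, -0.045, 0], "yaw": 0}, {"claw": 0.03, "delta_pos": [0.005, -0.03, 0], "yaw": 0}])

```text
time: 39.75
tool_pos: [0.5121, -0.0047, 0.0974]
orientation: [2.445, 1.971, 0.0]
wrist_force: [0.4, -0.6, -1.0]
opening: 0.0342
grasp_force: 60.1
```

play_rows(steps=[{"claw": 0.03, "delta_pos": [0, 0, -0.03], "yaw": 0}, {"claw": 0.03, "delta_pos": [0, 0, -0.02], "yaw": 0}, {"claw": 0.03, "delta_pos": [0, 0, 0], "yaw": 0}, {"claw": 0.03, "delta_pos": [0, 0, 0], "yaw": 0}])

```text
time: 40.25
tool_pos: [0.5121, -0.0021, 0.0479]
orientation: [2.443, 1.974, 0.001]
wrist_force: [-0.2, 0.3, -0.3]
opening: 0.0345
grasp_force: 60.1
```

play_rows(steps=[{"claw": 0.03, "delta_pos": [0, 0, -0.006], "yaw": 0}, {"claw": 0.03, "delta_pos": [0, 0, -0.002], "yaw": 0}, {"claw": 0.03, "delta_pos": [0, 0, -0.0005], "yaw": 0}, {"claw": 0.03, "delta_pos": [0, 0, 0], "yaw": 0}])

```text
time: 40.75
tool_pos: [0.5119, -0.0023, 0.039]
orientation: [2.444, 1.973, 0.0]
wrist_force: [-1.7, -0.4, 10.2]
opening: 0.0344
grasp_force: 61.1
```

play_rows(steps=[{"claw": 0.052, "delta_pos": [0, 0, 0.0005], "yaw": 0}, {"claw": 0.052, "delta_pos": [0, 0, 0], "yaw": 0}, {"claw": 0.052, "delta_pos": [0, 0, 0.04], "yaw": 0}, {"claw": 0.052, "delta_pos": [0, 0, 0.06], "yaw": 0}, {"claw": 0.052, "delta_pos": [-0.01, 0.02, 0.05], "yaw": 0}, {"claw": 0.052, "delta_pos": [-0.01, 0.045, 0], "yaw": 0}, {"claw": 0.052, "delta_pos": [-0.01, 0.045, 0], "yaw": 0}, {"claw": 0.052, "delta_pos": [-0.01, 0.045, 0], "yaw": 0}, {"claw": 0.052, "delta_pos": [0, 0.045, 0], "yaw": 0}, {"claw": 0.052, "delta_pos": [0, 0.045, 0], "yaw": 0}])

```text
time: 42.0
tool_pos: [0.4715, 0.244, 0.1891]
orientation: [2.444, 1.973, 0.0]
wrist_force: [0.2, -0.6, -0.6]
opening: 0.0522
grasp_force: 0.0
```

```bash
python3 - <<'E'
from h import *
for cam in("top","scene"):
    p,d=manip.grab_frame(cam);cv2.imwrite(f"pics/{cam}9.png",p[:,:,::-1]);W=cloud(cam,d)
    for n in("bottle","carton","can","connector","tape_core","low_tin"):
        for q in manip.masks_of(n,cam)[:2]:
            P=W[q["region"]];P=P[~np.isnan(P[:,0])];zt=np.percentile(P[:,2],95);print(cam,n,np.round(q["confidence"],2),np.round(zt,3),rect(P[P[:,2]>zt-.008][:,:2]))
a=cv2.imread("pics/top9.png")[180:350,250:530];b=cv2.imread("pics/scene9.png")[60:320,150:430]
s=np.zeros((600,560,3),np.uint8);s[:240]=cv2.resize(a,None,fx=2,fy=2)[:240] if 0 else cv2.resize(a,(560,240));s[240:]=cv2.resize(b,(560,360));cv2.imwrite("pics/f9.png",s)
E
```

```text
top bottle 0.49 0.114 (array([512.7,  -1.8]), array([12.7, 15. ]), 26.69)
top carton 0.77 0.108 (array([578.6,  47.4]), array([37., 36.]), 77.68)
top carton 0.64 0.103 (array([698. , 182.3]), array([38.9, 38.5]), 50.0)
top can 0.73 0.103 (array([560.3, -72. ]), array([39.8, 41.9]), 63.61)
top connector 0.58 0.054 (array([ 482.9, -301.3]), array([29.4, 28.2]), 68.31)
top tape_core 0.66 0.024 (array([488.9,  96.5]), array([34.5, 33.9]), 89.98)
top low_tin 0.81 0.027 (array([464., -82.]), array([36.3, 35.4]), 44.0)
scene bottle 0.82 0.11 (array([517.2,   0. ]), array([14.4, 18.1]), 42.44)
scene carton 0.74 0.102 (array([697.5, 184.2]), array([40.8, 38.2]), 50.27)
scene carton 0.7 0.106 (array([579.7,  47.6]), array([40. , 39.5]), 78.17)
scene can 0.65 0.1 (array([562.2, -70.3]), array([43.9, 41.9]), 34.29)
scene connector 0.81 0.053 (array([ 485.1, -300.3]), array([29.9, 31.8]), 5.8)
scene connector 0.55 0.022 (array([489.4,  97.4]), array([34.7, 36.1]), 45.37)
scene tape_core 0.55 0.022 (array([489.9,  96.3]), array([35.1, 34.4]), 36.39)
scene low_tin 0.8 0.025 (array([491.4, -61.5]), array([104.1,  37.2]), 37.24)
```

View pics/f9.png

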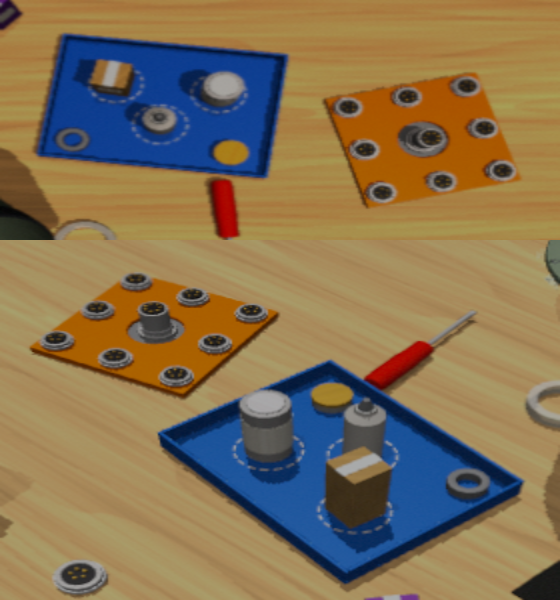

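The final picture shows all three standing centred in their circles and the connector upright in the pocket. They measure within about 2 mm of where they started, and the ring and tin have not moved.

```bash
python3 -c "
from station import manip
print(manip.job_done())"
```

```text
the job is handed in; nothing more can be done
None
```

The job is handed in at about 42 s of the 136 s allowed: the connector stands upright and flat in the pocket, the bottle, carton and can are back on their spots to within about 2 mm, and nothing tipped.

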